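# Press the green paint jar's cap home

## Robot

A 6-joint arm with a two-finger parallel gripper is mounted at the origin on the work surface. World frame = base frame: x ahead of the robot, y to its left, z up, the work surface at z = 0. Lengths are in mm, angles in degrees, forces in N, time in s.
With the tool pointing down it reaches from about 300 to 850 mm from the base axis. Payload 4.2 kg.
Tool frame: the origin (TCP) lies between the finger pads; the fingertips stand 14 mm ahead of it and the grasp point (between the pads) lies 5 mm behind it (env.finger_overhang is the distance from the TCP to the fingertips, in mm); z points along the fingers, y is the line along which they close (so a half turn about z gives the same grasp; the last joint's range is limited). The gripper opens to 91 mm and grips with 3 to 60 N. Pads are 32 mm wide; open, the fingers measure 118 mm over their backs; the gripper's body (76 mm by 178 mm) begins 60 mm behind the grasp point.
Start: joints at [62.166, 18.312, 89.639, -0, 72.044, -1.146], TCP at [258.258, 513.755, 227.976] pointing down, gripper open.
Joint ranges: [-177.97, 177.97], [-48.28, 115.42], [12.27, 149.76], [-77.06, 257.06], [2.81, 150.46], [-146.56, 146.56]. Speed limits (degrees/s): [147.25, 147.25, 180, 180, 180, 180].

## Interface

Orientations are given as [roll, pitch, yaw] about the fixed x, y, z axes, in that order (R = Rz(yaw) Ry(pitch) Rx(roll)).
In Python, from workcell import status, cams, env, finder gives the robot as it stands.
- The arm moves only by the tool apply_moves, never from a script. Its argument "increments" is a list of rows, each a list of 7 numbers: the opening, from -1 (shut) to 1 (fully open), then the shift along the world's x, y, z in m, then the turn, a rotation vector about the world's x, y, z in degrees. In form: [[gripper, x, y, z, ax, ay, az], ...]. A call has 1 to 5 rows; each row shifts and turns the commanded pose from where the row before left it; what a row does not reach is not made up. A row lasts 1/12 s, in which the tool goes at most 41.7 mm and 7.16 degrees, less where a joint would pass 70% of its speed; a pose out of reach is approached as far as the arm can. A call with a gripper value outside its range is refused whole. The fingers move at their own pace and stop on an object; "newtons" is the grip in N (left out, the last holds). Time passes only in rows, so rows that do not move let the fingers close. It gives the time, the measured TCP pose, the force, the opening and the grip force at its end, in the units of the state.
- status.state(): the state, without advancing time (a new reading comes with each control period).
- cams.grab_frame(name): name is "scene" or "side" or "wrist"; returns a dict with "color" (420x560x3 uint8, red, green, blue), "intrinsics" (3x3 intrinsics, pixels), "R" (3x3) and "t" (3): a world point X has camera coordinates R X + t. Camera axes: x right, y down, z forward; pixel columns grow to the right and rows downward; lengths in mm; the calibration is good to about 2 mm. The wrist camera is an equidistant fisheye: a pixel r from the principal point sees the ray r / f radians off the axis. A picture is of the moment at which its call begins. There is no depth.
- env.job_done(): hands the job in; it is judged then, once.
Trained networks look in the newest picture that a camera, given by its name, has taken for a name from the list of things; names that differ only in an ending like _2 or _b are one class to them, and where a whole thing is asked for, a point or a joint stands for the part that bears it (a point fixed in the world has none). Each returns a list of dicts, best first, with "score" (0 to 1); they miss things now and then, are a little off and sometimes report something else, mostly with a low value. They report only what shows in the picture. A call takes as long as a camera call.
- finder.boxes_of(query, camera): "rect" ([left, top, width, height] in pixels, round what is visible of it).
- finder.trace(query, camera): "pixels" (420x560 bool, what is visible of it) and "rect" ([left, top, width, height] in pixels, round what is visible of it).
The state is a dict: "time_s": time; "qpos": joint angles; "qvel": joint speeds; "effort": joint torques, N m; "ee_pos": TCP position; "ee_rot": TCP orientation; "force": force on the tool from outside, world axes, zero at the start; "torque": the same for the moment, N m; "gripper_width": finger opening in mm; "gripper_force": force on a finger pad.
Only numpy, scipy, OpenCV 4.12 (cv2) and the standard library are available. Lean on these libraries where they do the work, as an engineer would, in place of code of your own. Each camera call takes 0.05 s, during which the arm holds its last target. There are 200 camera calls.

## Task

Two small ratchet presses on the bench each hold a paint jar whose cap is not yet seated. Work the press with the green-capped jar: squeeze the red release button in the grip of its lever, keep it squeezed while you swing the lever all the way down so that the green cap is pressed home, then let go. Leave the lever of the press with the pink jar up.

Things in the scene. Friction and masses are not known exactly. Their poses are not given: they have to be found in the camera images.
- green_grip (a point): Middle of the black lever grip (80 x 24 mm wide y x 24 mm) on the press with the green jar. x axis points along the lever to its hinge, 170 mm away and 140 mm above the table; y is the hinge axis. Yaw is the press's; pitch = lever's angle above level. Red button, 40 x 16 mm, here on the +y side, 10 mm proud, goes in 8 mm: 34 mm wide to pinch, 26 pressed (middle then at y +1 mm)
- green_lever (a joint): Lever angle, rad: 0 raised (0.95 above level), 1.05 down at its stop; starts 0 to 0.12. It sticks out towards the robot. Button out: a ratchet blocks it at 0.16, 0.42, 0.68. Button in 6 mm or more (7 N; pinch grip and button with 15 N or more): swings with 3 to 6 N at the grip and stays where left. Past 0.90 the ratchet locks it down
- green_cap (a joint): How far the green cap (38 mm across) is pressed onto its jar, m: 0 loose, 0.006 fully home. The press's ram, driven by the lever, pushes it as the lever comes down. The press is screwed down: base 170 x 130 mm, white, crosshead top 165 mm high, a green swatch on the base's front
- pink_lever (a joint): Lever angle of the other, identical press, which holds the pink jar: 0 raised, 1.05 down, starts 0 to 0.12; leave it up. The presses stand side by side in either order, 280 mm or more apart. Two loose paint jars, 50 mm high (blue, orange), stand between and before them

How it is judged (in metres and radians):
At the end, for the whole second after the job is handed in: The green press's lever is down to within about 10 degrees of its stop (above 0.88 rad), the green cap is pressed home to within 1.5 mm, and the pink press's lever is still up (below 0.3 rad) (value of joint green_lever above 0.88 rad and value of joint green_cap above 0.0045 m and value of joint pink_lever below 0.3 rad); the robot touches nothing.
It fails at once if the pink press's lever is swung down (value of joint pink_lever above 0.3 rad).
It also fails if it takes over 38 s, if anything falls off the work surface, if the arm or the gripper's body presses on something with over 40 N, if the wrist force passes 120 N, or if a joint passes its speed limit or range.

## Working session

There is one attempt and no reset: what is moved stays moved. The work goes in short steps, Python scripts to look and compute and a tool call to move; the robot and the scene stay as the last step left them, time stands still between calls to the robot, and variables do not carry over. Pictures are saved under pics/ and viewed, at most 10 in all, crops included, and the job is handed in when it is done.

Besides the shell and the picture viewer there is one more tool, called after "Emit:" by a JSON object that holds its "op" and its "data", one argument or row to a line. apply_moves: Moves the arm, as the interface text tells. Its arguments: {"type":"object","properties":{"increments":{"type":"array","items":{"type":"array","items":{"type":"number"}}},"newtons":{"type":"number"}},"required":["increments"]}

```bash
mkdir -p pics
python3 - <<'E'
from workcell import status,cams,env,finder
import cv2,numpy as np
ims=[]
for c in("scene","side"):
    f=cams.grab_frame(c); ims.append(f["color"]); np.savez(f"pics/{c}.npz",**f)
    print(c,f["intrinsics"].round(1).tolist(),f["R"].round(3).tolist(),f["t"].round(1).tolist())
    for q in("green_grip","green_lever","green_cap","pink_lever"):
        for b in finder.boxes_of(q,c)[:3]: print(q,b["rect"],round(b["score"],2))
    cv2.imwrite(f"pics/{c}.png",cv2.cvtColor(cv2.resize(f["color"],(800,600),interpolation=cv2.INTER_CUBIC),cv2.COLOR_RGB2BGR))
s=status.state();print(s)
E
```

```text
scene [[496.2, 0.0, 280.6], [0.0, 496.2, 208.1], [0.0, 0.0, 1.0]] [[-0.883, 0.47, -0.002], [0.299, 0.557, -0.775], [-0.363, -0.684, -0.632]] [573.3, -33.3, 1452.1]
green_grip [227.6, 122.1, 45.0, 71.0] 0.77
green_lever [227.6, 117.0, 48.9, 77.6] 0.93
green_cap [215.3, 219.0, 7.1, 14.9] 0.67
pink_lever [293.4, 198.0, 65.7, 91.3] 0.89
side [[439.8, 0.0, 284.2], [0.0, 439.8, 209.4], [0.0, 0.0, 1.0]] [[0.682, -0.731, -0.018], [-0.494, -0.442, -0.748], [0.539, 0.52, -0.663]] [-459.2, 472.2, 635.8]
green_grip [324.6, 237.1, 43.5, 37.9] 0.76
green_grip [183.6, 154.0, 58.9, 37.2] 0.68
green_lever [323.9, 235.5, 43.0, 36.9] 0.95
green_cap [353.8, 269.4, 22.2, 16.2] 0.69
green_cap [324.2, 233.7, 45.5, 39.4] 0.67
pink_lever [184.9, 154.8, 58.6, 39.0] 0.94
{'time_s': 0.5, 'qpos': array([ 6.21650375e+01,  1.83157593e+01,  8.96426554e+01,  2.03567726e-04,
        7.20448087e+01, -1.14720647e+00]), 'qvel': array([ 0.05163472,  0.04166945, -0.05631513,  0.07739133,  0.02506664,
       -0.03965954]), 'effort': array([-1.09702196e-03, -4.11987197e+01, -2.32041639e+01,  7.25947833e-02,
        3.83608311e-02, -3.74654223e-05]), 'ee_pos': array([258.25219715, 513.72670597, 227.91238956]), 'ee_rot': array([-1.79996781e+02, -2.58146824e-04,  1.53312181e+02]), 'force': array([-0.20133159,  1.54337226, -0.47395178]), 'torque': array([-0.00971044, -0.04207385, -0.01876907]), 'gripper_force': 0.0, 'gripper_width': 91.15109871987026}
```

View pics/scene.png

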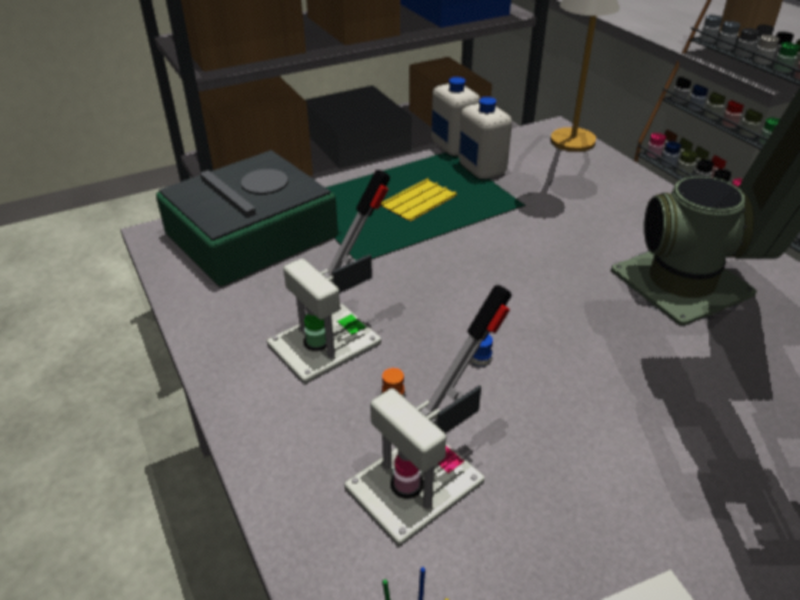

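View pics/side.png

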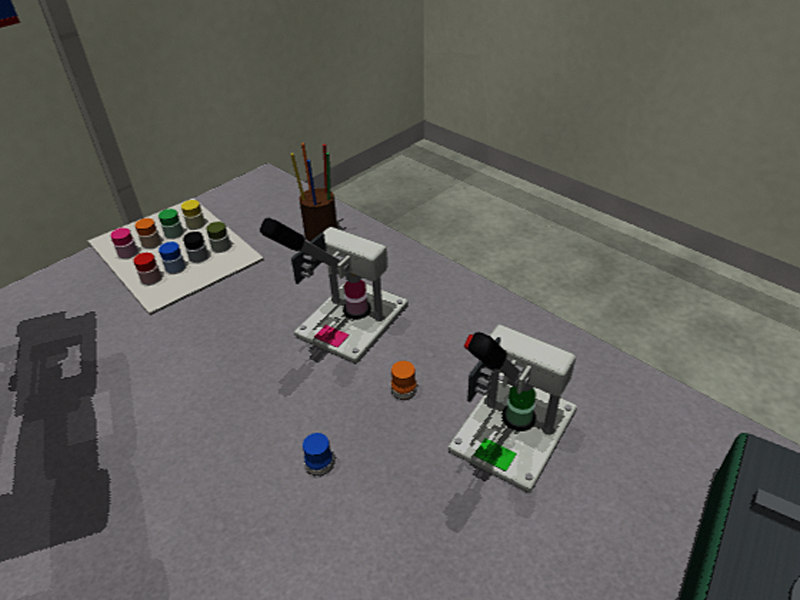

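```bash
cat > fit.py <<'E'
import numpy as np,cv2
from scipy.optimize import least_squares
F={c:dict(np.load(f"pics/{c}.npz")) for c in("scene","side")}
def proj(c,P):
    f=F[c];X=np.atleast_2d(P)@f["R"].T+f["t"];u=X@f["intrinsics"].T;return u[:,:2]/u[:,2:]
def ray(c,uv,z):
    f=F[c];d=f["R"].T@np.linalg.solve(f["intrinsics"],[*uv,1]);o=-f["R"].T@f["t"];return o+d*(z-o[2])/d[2]
E
python3 - <<'E'
from fit import *
from workcell import finder
obs={}
for c in F:
    m=finder.trace("green_lever",c)[0]["pixels"]; m=cv2.dilate(m.astype(np.uint8),np.ones((3,3)))>0
    im=F[c]["color"].astype(int);red=m&(im[...,0]>90)&(im[...,1]<60)&(im[...,2]<60)
    dark=m&(im.max(2)<50)
    n,l,st,ce=cv2.connectedComponentsWithStats((dark).astype(np.uint8))
    print(c,m.sum(),red.sum(),[(st[i].tolist(),ce[i].round(1).tolist()) for i in range(1,n) if st[i][4]>15])
    yx=np.argwhere(red);print("red",yx.mean(0)[::-1].round(1),yx.min(0)[::-1],yx.max(0)[::-1])
s=.7
C={"scene":np.array([(268,343),(307,380),(381,340)])*s,"side":np.array([(450,445),(530,490),(577,403)])*s}
for c in C: print(c,[ray(c,p,8).round(0).tolist() for p in C[c]])
for c,p in(("side",(317,470)),("side",(403,393))): print("jar",ray(c,np.array(p)*s,0).round())
print("pinkswatch",ray("side",np.array((332,336))*s,10).round(),"green",ray("side",np.array((495,455))*s,10).round(),ray("scene",np.array((350,324))*s,10).round())
E
cat > crop.py <<'E'
from fit import *
a=F["scene"]["color"][110:270,180:280];b=F["side"]["color"][220:350,305:410]
a=cv2.resize(a,None,fx=3.7,fy=3.7,interpolation=cv2.INTER_CUBIC);b=cv2.resize(b,None,fx=4,fy=4,interpolation=cv2.INTER_CUBIC)
o=np.zeros((592,800,3),np.uint8);o[:592,:370]=a[:592,:370];o[:520,375:795]=b
cv2.imwrite("pics/crop.png",o[...,::-1])
E
python3 crop.py
```

```text
scene 1105 37 [([249, 120, 24, 33, 344], [259.8, 135.1])]
red [264.1 136.1] [260 130] [269 143]
side 829 25 [([327, 233, 37, 39, 624], [345.0, 249.5])]
red [327.7 237.8] [325 234] [330 242]
scene [[812.0, -214.0, 8.0], [784.0, -93.0, 8.0], [625.0, -123.0, 8.0]]
side [[631.0, -126.0, 8.0], [648.0, -253.0, 8.0], [820.0, -220.0, 8.0]]
jar [477. -11.   0.]
jar [661.  -5.   0.]
pinkswatch [665. 165.  10.] green [ 660. -185.   10.] [ 658. -189.   10.]
```

View pics/crop.png

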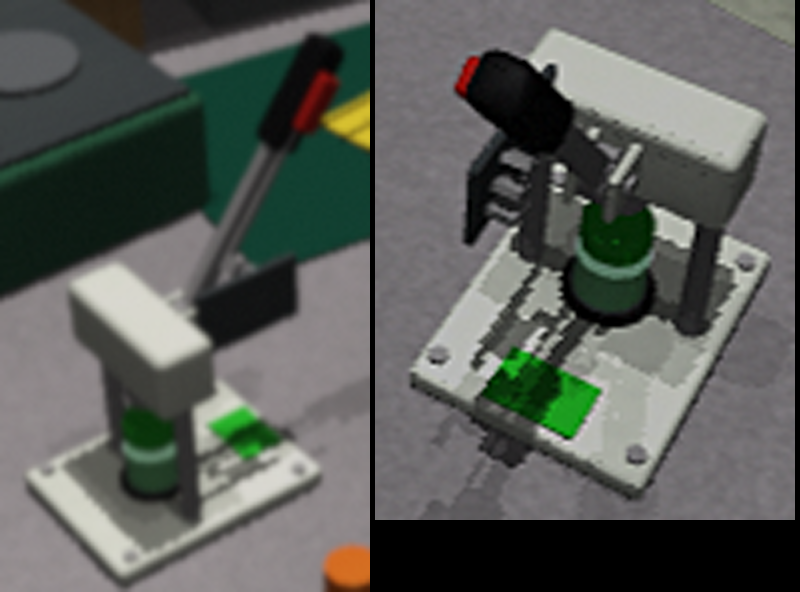

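```bash
cat > fit2.py <<'E'
from fit import *
from scipy.optimize import minimize
from scipy.spatial.transform import Rotation as Ro
def rot(yaw,p): return Ro.from_euler("ZY",[yaw,p]).as_matrix()   # x axis to hinge, descending by p
def box(c,h): return np.array([[c[0]+i*h[0],c[1]+j*h[1],c[2]+k*h[2]] for i in(-1,1) for j in(-1,1) for k in(-1,1)])
def model(P,c):
    hx,hy,yaw,p=P;R=rot(yaw,p);H=np.array([hx,hy,140.]);G=H-R[:,0]*170
    out=np.zeros((420*4,560*4),np.uint8)
    for b in(box((0,0,0),(40,12,12)),box((0,17,0),(20,5,8))):
        q=proj(c,b@R.T+G);cv2.fillConvexPoly(out,cv2.convexHull(((q+.5)*4).round().astype(np.int32)),255)
    return cv2.resize(out,(560,420),interpolation=cv2.INTER_AREA)/255.
def masks():
    M={}
    for c,(x0,y0,x1,y1) in {"scene":(247,116,275,152),"side":(322,228,357,259)}.items():
        im=F[c]["color"].astype(int);m=((im.max(2)<(60 if c=="scene" else 45))|((im[...,0]>80)&(im[...,1]<60)&(im[...,2]<60)))
        k=np.zeros(m.shape,bool);k[y0:y1,x0:x1]=m[y0:y1,x0:x1];M[c]=k.astype(float);
    return M
if __name__=="__main__":
    M=masks()
    def cost(P,full=False):
        e=[1-np.minimum(model(P,c),M[c]).sum()/np.maximum(model(P,c),M[c]).sum() for c in M]
        lat=-(P[0]-722)*np.sin(P[2])+(P[1]+171)*np.cos(P[2])
        return e if full else sum(e)+((P[2]-np.radians(10.9))/np.radians(3))**2*.05+(lat/4)**2*.05
    best=None
    for hx in(670,700,730):
        for p in(.85,.92):
            x0=np.array([hx,-171+.19*(hx-722),.19,p])
            r=minimize(cost,x0,method="Nelder-Mead",options=dict(initial_simplex=np.vstack([x0]+[x0+d for d in np.diag([15,8,.06,.06])]),maxiter=300))
            G=np.array([r.x[0],r.x[1],140])-170*rot(*r.x[2:])[:,0]
            print(r.x.round(3),r.fun.round(3),np.round(cost(r.x,True),3),G.round(1),np.degrees(r.x[2:]).round(1))
            if best is None or r.fun<best.fun: best=r
    np.save("pics/P.npy",best.x)
    t=[]
    for c,(x,y) in(("scene",(235,105)),("side",(310,220))):
        im=F[c]["color"].copy();ed=cv2.resize(im[y:y+55,x:x+55],(390,390),interpolation=cv2.INTER_NEAREST)
        for S,col in((model(best.x,c),(255,255,0)),(M[c],(0,255,255))):
            cs,_=cv2.findContours((cv2.resize(S[y:y+55,x:x+55],(390,390))>.5).astype(np.uint8),0,1);cv2.drawContours(ed,cs,-1,col,1)
        t.append(ed)
    cv2.imwrite("pics/fit.png",np.hstack(t)[...,::-1])
E
python3 fit2.py
```

```text
[ 7.00111e+02 -1.75867e+02  1.94000e-01  9.21000e-01] 0.362 [0.16  0.201] [ 599.2 -195.7  275.3] [11.1 52.8]
[ 6.99869e+02 -1.75904e+02  1.96000e-01  9.20000e-01] 0.363 [0.162 0.199] [ 598.8 -195.9  275.2] [11.2 52.7]
[ 7.01010e+02 -1.75267e+02  1.95000e-01  9.18000e-01] 0.364 [0.162 0.201] [ 599.7 -195.3  275.1] [11.2 52.6]
[ 7.00635e+02 -1.75559e+02  1.95000e-01  9.19000e-01] 0.366 [0.164 0.201] [ 599.4 -195.5  275.1] [11.2 52.6]
[ 7.00101e+02 -1.75691e+02  1.96000e-01  9.20000e-01] 0.361 [0.16 0.2 ] [ 599.1 -195.7  275.3] [11.2 52.7]
[ 6.98344e+02 -1.75717e+02  2.07000e-01  9.22000e-01] 0.388 [0.17  0.212] [ 597.8 -196.9  275.4] [11.9 52.8]
```

View pics/fit.png

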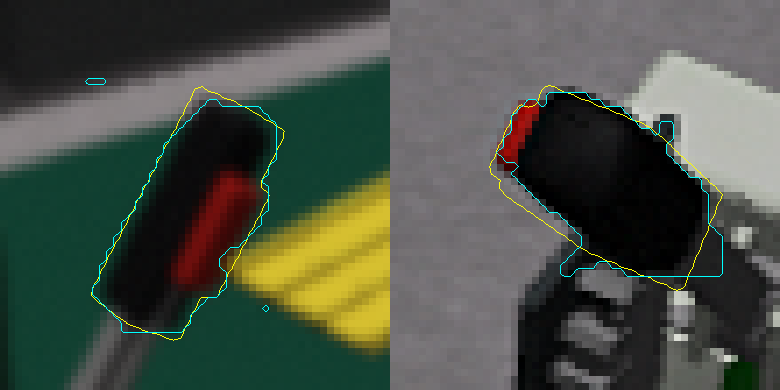

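The fit gives the green grip at about (599, -196, 275), with yaw 11° and pitch 53° (lever about 0.03 rad). The base corners from both views agree. Moving to hover above it.

Emit:
{"op": "apply_moves", "data": {
  "increments": [
    [0.4,0.017,-0.0354,0.013,0,0,-7.1],
    [0.4,0.017,-0.0354,0.013,0,0,-7.1],
    [0.4,0.017,-0.0354,0.013,0,0,-7.1],
    [0.4,0.017,-0.0354,0.013,0,0,-7.1],
    [0.4,0.017,-0.0354,0.013,0,0,-7.1]
  ],
  "newtons": 30
}}

```text
time_s: 1.02
ee_pos: [343.6, 335.1, 293.7]
ee_rot: [180.0, 0.0, 117.5]
force: [0.8, 0.5, -0.8]
gripper_width: 64.3
gripper_force: 0.0
```

Emit:
{"op": "apply_moves", "data": {
  "increments": [
    [0.4,0.017,-0.0354,0.013,0,0,-7.1],
    [0.4,0.017,-0.0354,0.013,0,0,-7.1],
    [0.4,0.017,-0.0354,0.013,0,0,-7.1],
    [0.4,0.017,-0.0354,0.013,0,0,-7.1],
    [0.4,0.017,-0.0354,0.013,0,0,-7.1]
  ]
}}

```text
time_s: 1.43
ee_pos: [428.5, 157.9, 358.9]
ee_rot: [179.9, -0.0, 82.0]
force: [-0.2, 1.3, 0.0]
gripper_width: 64.1
gripper_force: 0.0
```

Emit:
{"op": "apply_moves", "data": {
  "increments": [
    [0.4,0.017,-0.0354,0.006,0,0,-7.1],
    [0.4,0.017,-0.0354,0.006,0,0,-7.1],
    [0.4,0.017,-0.0354,0.006,0,0,-7.1],
    [0.4,0.017,-0.0354,0.006,0,0,-7.1],
    [0.4,0.017,-0.0354,0.006,0,0,-7.1]
  ]
}}

```text
time_s: 1.85
ee_pos: [513.6, -19.2, 388.6]
ee_rot: [180.0, -0.0, 46.4]
force: [0.9, 0.6, 1.2]
gripper_width: 63.6
gripper_force: 0.0
```

Emit:
{"op": "apply_moves", "data": {
  "increments": [
    [0.4,0.017,-0.0354,0.006,0,0,-7.1],
    [0.4,0.017,-0.0354,0.006,0,0,-7.1],
    [0.4,0.017,-0.0354,0.006,0,0,-7.1],
    [0.4,0.017,-0.0354,0.006,0,0,-7.1],
    [0.4,0,0,0,0,0,0]
  ]
}}

```text
time_s: 2.27
ee_pos: [583.7, -165.1, 410.8]
ee_rot: [179.8, 0.0, 17.9]
force: [-0.8, 0.8, -0.9]
gripper_width: 63.6
gripper_force: 0.0
```

Emit:
{"op": "apply_moves", "data": {
  "increments": [
    [0.4,0.015,-0.0296,0,0,0,-6.8],
    [0.4,0,0,-0.03,0,0,0],
    [0.4,0,0,-0.03,0,0,0],
    [0.4,0,0,0,0,0,0]
  ]
}}

```text
time_s: 2.6
ee_pos: [593.5, -187.7, 344.8]
ee_rot: [-179.6, 0.7, 11.6]
force: [-0.7, -0.1, -1.4]
gripper_width: 64.1
gripper_force: 0.0
```

Run:
```python
from workcell import status,cams
from fit2 import *
f=cams.grab_frame("wrist");s=status.state();print(s["ee_pos"].round(1),s["ee_rot"].round(1),s["qpos"].round(1))
P=np.load("pics/P.npy");R=rot(*P[2:]);G=np.array([P[0],P[1],140])-170*R[:,0]
im=cv2.resize(f["color"],(800,600),interpolation=cv2.INTER_CUBIC)
def fe(X):
    c=f["R"]@X+f["t"];K=f["intrinsics"];r=np.hypot(c[0],c[1]);th=np.arctan2(r,c[2]);return np.array([K[0,2]+K[0,0]*th*c[0]/r,K[1,2]+K[1,1]*th*c[1]/r])
for b,col in((box((0,0,0),(40,12,12)),(255,255,0)),(box((0,17,0),(20,5,8)),(0,255,255))):
    for q in b@R.T+G: cv2.circle(im,tuple(((fe(q)+.5)/.7).round().astype(int).tolist()),3,col,1)
cv2.imwrite("pics/w1.png",im[...,::-1])
```

```text
[ 594.7 -187.8  348.5] [-179.8    0.4   11.6] [-18.6  20.7  69.1   0.   90.7  59.8]
```

View pics/w1.png

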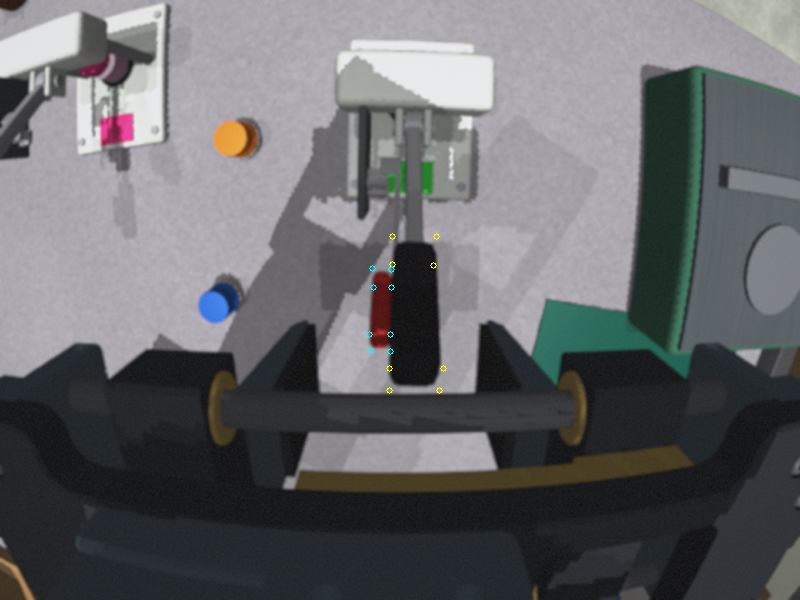

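The wrist view shows the green press's grip at px (392–440, 240–385) with the red button on its left at (372–392, 272–347), matching the prediction. The dark ratchet plate at (362, 165) is clear of the fingers. Descending and pinching.

Emit:
{"op": "apply_moves", "data": {
  "increments": [
    [0.4,0.0025,-0.0062,-0.022,0,0,-0.4],
    [0.4,0,0,-0.025,0,0,0],
    [0.4,0,0,-0.02,0,0,0],
    [0.4,0,0,-0.015,0,0,0],
    [0.4,0,0,0,0,0,0]
  ]
}}

```text
time_s: 3.07
ee_pos: [598.3, -193.9, 269.1]
ee_rot: [-179.9, 0.1, 11.3]
force: [-1.0, -0.2, -0.1]
gripper_width: 63.7
gripper_force: 0.0
```

Emit:
{"op": "apply_moves", "data": {
  "increments": [
    [-0.6,0,0,0,0,0,0],
    [-0.6,0,0,0,0,0,0],
    [-0.6,0,0,0,0,0,0],
    [-0.6,0,0,0,0,0,0],
    [-0.6,0,0,0,0,0,0]
  ],
  "newtons": 30
}}

```text
time_s: 3.48
ee_pos: [598.7, -193.3, 271.5]
ee_rot: [-179.9, -0.1, 11.2]
force: [-2.8, 5.8, 4.0]
gripper_width: 33.5
gripper_force: 2.7
```

Emit:
{"op": "apply_moves", "data": {
  "increments": [
    [-0.6,0,0,0,0,0,0],
    [-0.6,0,0,0,0,0,0],
    [-0.6,0,0,0,0,0,0],
    [-0.6,0,0,0,0,0,0]
  ]
}}

```text
time_s: 3.82
ee_pos: [598.5, -194.7, 271.1]
ee_rot: [180.0, -0.0, 11.2]
force: [-3.2, 2.5, 6.0]
gripper_width: 24.3
gripper_force: 29.9
```

Emit:
{"op": "apply_moves", "data": {
  "increments": [
    [-0.6,-0.0065,-0.0013,-0.0053,0.29,-1.47,0],
    [-0.6,-0.0062,-0.0012,-0.0056,0.29,-1.47,0],
    [-0.6,-0.006,-0.0012,-0.006,0.29,-1.47,0],
    [-0.6,-0.0057,-0.0011,-0.0062,0.29,-1.47,0],
    [-0.6,-0.0053,-0.0011,-0.0065,0.29,-1.47,0]
  ]
}}

```text
time_s: 4.23
ee_pos: [569.6, -200.0, 242.2]
ee_rot: [180.0, -7.8, 11.1]
force: [-2.7, 5.0, 6.2]
gripper_width: 24.7
gripper_force: 30.0
```

Emit:
{"op": "apply_moves", "data": {
  "increments": [
    [-0.6,-0.005,-0.001,-0.0068,0.29,-1.47,0],
    [-0.6,-0.0047,-0.0009,-0.007,0.29,-1.47,0],
    [-0.6,-0.0043,-0.0009,-0.0073,0.29,-1.47,0],
    [-0.6,-0.004,-0.0008,-0.0075,0.29,-1.47,0],
    [-0.6,-0.0036,-0.0007,-0.0077,0.29,-1.47,0]
  ]
}}

```text
time_s: 4.65
ee_pos: [547.5, -204.0, 204.9]
ee_rot: [-179.9, -15.2, 11.1]
force: [-1.2, 6.3, 2.8]
gripper_width: 24.2
gripper_force: 30.0
```

Run:
```python
from workcell import status,cams
import cv2,numpy as np
s=status.state();print(s["ee_pos"].round(1),s["force"].round(1),s["gripper_width"],s["qpos"].round(1))
a=cams.grab_frame("scene")["color"][90:290,160:320];b=cams.grab_frame("wrist")["color"]
a=cv2.resize(a,(320,400),interpolation=cv2.INTER_CUBIC);b=cv2.resize(b,(480,400))
cv2.imwrite("pics/mid.png",np.hstack([a,b])[...,::-1])
```

```text
[ 547.5 -204.   204.9] [-1.2  6.3  2.8] 24.19461456772294 [-26.7  14.4 100.5  11.6  53.6  46.3]
```

View pics/mid.png

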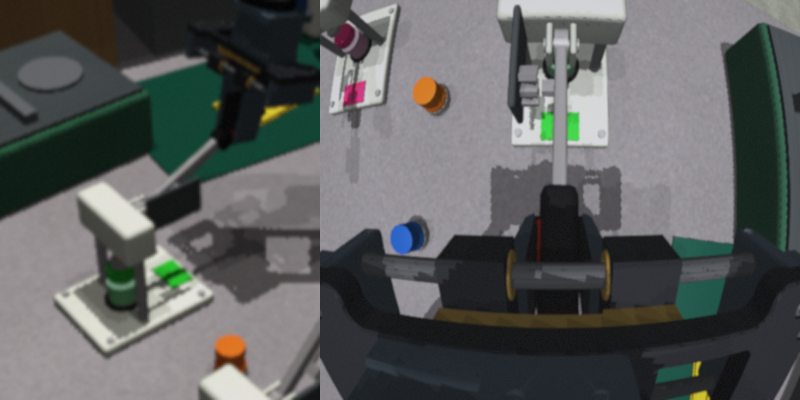

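The scene view (left half) shows the lever partway down. The wrist view (right half) shows the grip still held at (560, 220) with the button pressed in. Continuing.

Emit:
{"op": "apply_moves", "data": {
  "increments": [
    [-0.6,-0.0032,-0.0006,-0.0078,0.29,-1.47,0],
    [-0.6,-0.0028,-0.0006,-0.008,0.29,-1.47,0],
    [-0.6,-0.0024,-0.0005,-0.0081,0.29,-1.47,0],
    [-0.6,-0.002,-0.0004,-0.0082,0.29,-1.47,0],
    [-0.6,-0.0016,-0.0003,-0.0083,0.29,-1.47,0]
  ]
}}

```text
time_s: 5.17
ee_pos: [535.6, -206.1, 164.2]
ee_rot: [-179.9, -22.6, 11.1]
force: [-0.5, 8.6, 3.4]
gripper_width: 24.4
gripper_force: 30.0
```

Emit:
{"op": "apply_moves", "data": {
  "increments": [
    [-0.6,-0.0012,-0.0002,-0.0084,0.29,-1.47,0],
    [-0.6,-0.0008,-0.0002,-0.0085,0.29,-1.47,0],
    [-0.6,-0.0004,-0.0001,-0.0085,0.29,-1.47,0],
    [-0.6,0,0,-0.0085,0.29,-1.47,0],
    [-0.6,0.0005,0.0001,-0.0085,0.29,-1.47,0]
  ]
}}

```text
time_s: 5.58
ee_pos: [534.2, -206.5, 121.9]
ee_rot: [-179.9, -30.1, 11.2]
force: [1.4, 10.2, 5.0]
gripper_width: 24.2
gripper_force: 30.0
```

Emit:
{"op": "apply_moves", "data": {
  "increments": [
    [-0.6,0,0,-0.003,0,0,0],
    [-0.6,0,0,-0.002,0,0,0],
    [-0.6,0,0,0,0,0,0]
  ]
}}

```text
time_s: 5.83
ee_pos: [534.4, -206.3, 119.1]
ee_rot: [-179.9, -30.2, 11.2]
force: [-10.7, 7.0, 19.3]
gripper_width: 24.5
gripper_force: 30.0
```

At the stop (force rising to 19 N). Releasing and backing off along the tool axis.

Emit:
{"op": "apply_moves", "data": {
  "increments": [
    [0.4,0,0,0,0,0,0],
    [0.4,0,0,0,0,0,0],
    [0.4,0,0,0,0,0,0],
    [0.4,0,0,0,0,0,0],
    [0.4,0,0,0,0,0,0]
  ]
}}

```text
time_s: 6.25
ee_pos: [534.1, -208.4, 116.4]
ee_rot: [179.8, -30.0, 11.4]
force: [0.8, 0.3, 0.1]
gripper_width: 54.7
gripper_force: 0.0
```

Emit:
{"op": "apply_moves", "data": {
  "increments": [
    [0.4,-0.005,-0.001,0.009,0,0,0],
    [0.4,-0.01,-0.002,0.017,0,0,0],
    [0.4,-0.015,-0.003,0.026,0,0,0],
    [0.4,-0.015,-0.003,0.026,0,0,0],
    [0.4,-0.015,-0.003,0.026,0,0,0]
  ]
}}

```text
time_s: 6.67
ee_pos: [472.4, -220.3, 221.6]
ee_rot: [179.9, -29.9, 11.2]
force: [0.3, -0.0, -0.9]
gripper_width: 63.4
gripper_force: 0.0
```

Emit:
{"op": "apply_moves", "data": {
  "increments": [
    [0.4,-0.015,-0.003,0.026,0,0,0],
    [0.4,-0.015,-0.003,0.026,0,0,0],
    [0.4,0,0,0,0,0,0],
    [0.4,0,0,0,0,0,0]
  ]
}}

```text
time_s: 7.0
ee_pos: [443.3, -227.0, 274.4]
ee_rot: [179.7, -30.1, 11.3]
force: [0.1, -1.5, -0.1]
gripper_width: 63.5
gripper_force: 0.0
```

Run:
```python
from workcell import status,cams
import cv2,numpy as np
s=status.state();print(s["time_s"],s["ee_pos"].round(1),s["force"].round(1),s["gripper_width"])
a=cams.grab_frame("scene")["color"][90:340,160:360];b=cams.grab_frame("wrist")["color"]
a=cv2.resize(a,(320,400),interpolation=cv2.INTER_CUBIC);b=cv2.resize(b,(480,400))
cv2.imwrite("pics/end.png",np.hstack([a,b])[...,::-1])
```

```text
7.0 [ 443.3 -227.   274.4] [ 0.1 -1.5 -0.1] 63.50885246843513
```

View pics/end.png

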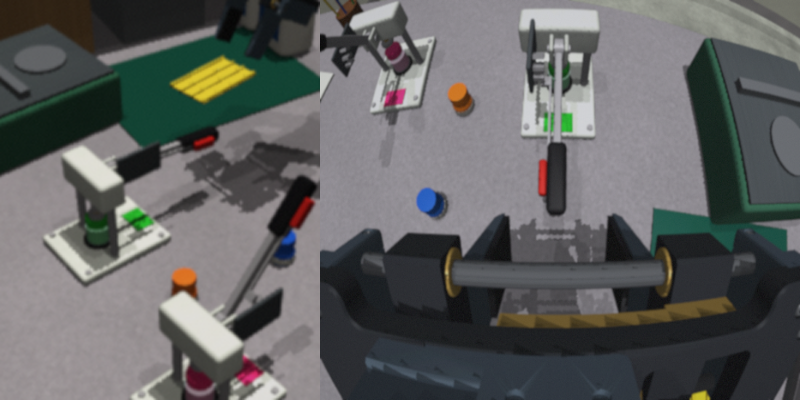

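The green lever is level and down, with its grip at (205, 140) in the left view. The pink lever is still up at (290, 210), and the gripper is clear of everything.

```bash
python3 -c "
from workcell import env
print(env.job_done())"
```

```text
the job is handed in; nothing more can be done
None
```

I pressed the green jar's lever down to its stop with the button squeezed, released it, left the pink lever up, and handed the job in with the gripper clear; the hand-in returned no verdict, and I did not measure the green cap's travel directly.

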